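# Stack the cartons on the tag reader and hold its dial at the third click

### The job

Read the stock tags of the three closed cartons in one batch: stack the medium carton squarely on the large one that already stands on the reader's pad, then the smallest squarely on the medium one, edges parallel and centred, letting go of each. Then press the reader's spring-return paddle down past its first two clicks to the third and keep it there for at least two seconds, without ramming it against its stop; finish with the paddle still held down at the third click, because it springs back when let go. Leave the other things on the desk where they are, and leave the column standing.

Things in the scene. Friction and masses are not known exactly. Their poses are not given: they have to be found in the camera images.
- reader: tag reader, fixed: black base 144 (x) by 236 (y) by 20 mm. Origin on the desk, mid-width; base from x = -57 (robot side) to +87. Right (-y) end: rubber pad, grey bar 44 mm high behind it. Left end: dial between grey cheeks, 99 mm high at most (x +32 to +86, with its rear block). Dial axle along the reader's y through x = +50, y = +66, z = 75 mm.
- pad_top (a point): centre of the top face of the rubber reading pad (108 by 92 mm, 22 mm above the desk), 130 mm to the right of the paddle; axes as the reader's
- paddle_top (a point): centre of the upper face of the dial's black thumb paddle (34 mm long, 46 mm wide, 10 mm thick), on an arm that points from the axle towards the robot (reader's -x). It rides with the dial, 80 mm from the axle and 5 mm above the arm's centre line: about 118 mm above the desk at rest (arm 0.5 rad above level), about 43 mm at the third click (arm 0.47 rad below level)
- dial (a joint): turn of the spring-return dial in rad: 0 at rest, grows as the paddle is pressed down; clicks (detents) at 0.33, 0.65 and 0.97, stop at 1.03; each rib is crossed about 0.16 rad before its click. The paddle needs about 5 N at rest, rising to 6 to 10 N at the third click (2 to 4 N more while crossing a rib), and always springs back to 0 when let go, it does not latch
- carton_large: large closed cardboard carton, 100 (x) by 66 (y) by 42 mm high, 0.25 kg, loose, already standing on the reader's pad; origin: centre of its underside, x along its long side
- carton_medium: medium closed cardboard carton, 86 (x) by 58 (y) by 36 mm high, about 0.15 kg, standing on the desk beside or behind the reader; origin: centre of its underside, x along its long side
- carton_small: smallest closed cardboard carton, 72 (x) by 48 (y) by 30 mm high, about 0.09 kg, standing on the desk beside or behind the reader; origin: centre of its underside, x along its long side
- monitor: bystander, fixed, always in the same place: computer monitor with its back to the robot. Origin: middle of its foot (11 mm high, x -136 to +115, y -168 to +168 mm). Its broad screen hangs at x +70 to +118, y -393 to +393, z 107 to 473 mm, its right (-y) edge close to the left of the reader seen from the robot: come to the carton behind the reader from the right of that edge
- tape_roll: bystander: roll of tape lying on the desk, 49 mm across, 19 mm high; origin: centre of its underside
- eraser: bystander: small eraser, 20 by 42 by 13 mm; origin: centre of its underside
- glue_stick: bystander: glue stick standing on end in front of the monitor screen, 24 mm across, 88 mm high; origin: centre of its underside
Not all that is in view belongs to the job. Leave any turquoise look-alike of the carton_small alone.

How it is judged:
On the way, in this order (a step that is already met when the one before it is completed fails the run):
1. the medium carton stands squarely on the large one and is let go (horizontal distance between carton_medium and carton_large below 0.01 m and z of carton_medium in the frame of carton_large between 0.039 and 0.045 m and angle between the x axis of carton_medium and the x axis of carton_large, either way round below 0.15 rad and angle between carton_medium's own z axis and vertical below 0.06 rad and contact force between the fingers and carton_medium below 0.1 N and linear speed of carton_medium below 0.02 m/s), for 0.2 s.
2. the smallest carton stands squarely on the medium one and is let go (all of step 1 and horizontal distance between carton_small and carton_medium below 0.01 m and z of carton_small in the frame of carton_medium between 0.033 and 0.039 m and angle between the x axis of carton_small and the x axis of carton_medium, either way round below 0.15 rad and angle between carton_small's own z axis and vertical below 0.06 rad and contact force between the fingers and carton_small below 0.1 N and linear speed of carton_small below 0.02 m/s), for 0.2 s.
3. the paddle is held at the third click for two seconds (all of step 2 and value of joint dial above 0.9 rad and contact force between any of the fingers, the arm and dial above 2 N), for 2 s.
At the end, for the whole second after the job is handed in: The robot presses the paddle (over 2 N), dial past 0.90 rad; large carton on the pad within 18 mm of its centre, medium on large and smallest on medium within 10 mm and 0.15 rad, upright, at rest, not touched by the fingers (all of step 3 and horizontal distance between carton_large and pad_top below 0.018 m and height (world z) of carton_large below 0.026 m and angle between carton_large's own z axis and vertical below 0.05 rad); the arm keeps its last pose, push and grip.
It fails at once if the paddle is rammed: more than 45 N on the dial (contact force between any of the fingers, the arm and dial above 45 N).
It fails at once if the roll of tape is moved by more than 25 mm (distance of tape_roll from where it was at the start of the episode above 0.025 m).
It fails at once if the eraser is moved by more than 25 mm (distance of eraser from where it was at the start of the episode above 0.025 m).
It fails at once if the glue stick is moved by more than 25 mm (distance of glue_stick from where it was at the start of the episode above 0.025 m).
It also fails if it takes over 72 s, if anything falls off the work surface, if the arm or the gripper's body presses on something with over 40 N, if the wrist force passes 120 N, or if a joint passes its speed limit or range.

### The arm

A 6-joint arm with a two-finger parallel gripper is mounted at the origin on a cart in front of the work surface, level with it; the furniture and walls round the work are solid. World frame = base frame: x ahead of the robot, y to its left, z up, the work surface at z = 0. Lengths are in m, angles in rad, forces in N, time in s.
With the tool pointing down it reaches from about 0.35 to 0.775 m from the base axis. Payload 7.3 kg.
Tool frame: the origin (TCP) lies between the finger pads; the fingertips stand robot.tcp_to_tips ahead of it and the grasp point (between the pads) lies 2 mm behind it (robot.tcp_to_tips is the distance from the TCP to the fingertips, in m); y points along the fingers, x is the direction in which the jaws open and shut, and the axes are right-handed (so a half turn about y gives the same grasp; the last joint's range is limited). The gripper opens to 92 mm and grips with 3 to 60 N. Pads are 19 mm wide; open, the fingers measure 130 mm over their backs; the gripper's body (75 mm by 190 mm) begins 47 mm behind the grasp point.
Start: joints at [1.042, 0.342, 1.524, -0, 1.275, -0.146], TCP at [0.196, 0.487, 0.244] pointing down, gripper open.
Joint ranges: [-2.53, 2.53], [-0.77, 2.02], [0.04, 2.7], [-1, 4.14], [0.28, 2.66], [-3.11, 3.11]. Speed limits (rad/s): [2.57, 2.57, 3.14, 3.14, 3.14, 3.14].

### API

Orientations are given as [roll, pitch, yaw] about the fixed x, y, z axes, in that order (R = Rz(yaw) Ry(pitch) Rx(roll)).
In Python, from cell import status, read_camera, get_calibration, robot gives the robot as it stands.
- The arm moves only by the shell command python3 -m creep 'ROWS' [FORCE]. ROWS is JSON, a list of rows, each an object of numbers: "dx", "dy", "dz": the shift along the tool's x, y, z in m; "rx", "ry", "rz": the turn, a rotation vector about the tool's x, y, z in rad; "gripper": the opening, from 0 (shut) to 1 (fully open). A call has 1 to 20 rows; each row is the pose to reach, as a shift and turn from the pose commanded when the call began, along the tool's axes at that moment; what a row does not reach only later rows make up. A row lasts 1/8 s, in which the tool goes at most 62.5 mm and 10.7 degrees, less where a joint would pass 70% of its speed; a pose out of reach is approached as far as the arm can. A call with a gripper value outside its range is refused whole. The fingers move at their own pace and stop on an object; FORCE is the grip in N (left out, the last holds). Time passes only in rows, so rows that repeat a pose let the fingers close. It gives the time, the measured TCP pose, the force and the opening at its end, in the units of the state.
- status.observe(): the state, without advancing time (a new reading comes with each control period).
- read_camera(name): name is "scene" or "top" or "wrist"; returns (picture, depth): 480x640x3 uint8, red, green, blue; 480x640 float32, m along the optical axis (not along the pixel's ray), 0 where there is no reading.
- get_calibration(name): a dict with "fx", "fy", "cx", "cy" (pixels), "xyz" and "rotation" of the camera in the world; the wrist camera has in their place "mount" (4x4, takes a point from camera to tool coordinates, whose origin is the TCP and whose axes are the tool frame's). Camera axes: x right, y down, z forward; pixel columns grow to the right and rows downward; lengths in m; the calibration is good to about 2 mm. A picture is of the moment at which its call begins: read the wrist's pose just before it. get_calibration takes no time and is no camera call.
- robot.hand_in(): hands the job in, once; it reports no verdict.
The state is a dict: "time": time; "qpos": joint angles; "qvel": joint speeds; "joint_efforts": joint torques, N m; "tool_pos": TCP position; "tool_rot": TCP orientation; "contact_force": force on the tool from outside, world axes, zero at the start; "torque": the same for the moment, N m; "opening": finger opening in m.
Only numpy, scipy, OpenCV 4.12 (cv2) and the standard library are available. Lean on these libraries where they do the work, as an engineer would, in place of code of your own. Each camera call takes 0.05 s, during which the arm holds its last target.

## Working session

There is one attempt and no reset: what is moved stays moved. The work goes in short steps, Python scripts to look and compute and a shell command to move; the robot and the scene stay as the last step left them, time stands still between calls to the robot, and variables do not carry over. Pictures are saved under pics/ and viewed, and the job is handed in when it is done.

```bash
ls; mkdir -p pics; python3 - <<'E'
from cell import status, read_camera, get_calibration, robot
import cv2,numpy as np
print(status.observe()); print(robot.tcp_to_tips)
for n in("scene","top","wrist"):
    p,d=read_camera(n); cv2.imwrite(f"pics/{n}0.png",p[:,:,::-1]); np.save(f"pics/{n}0.npy",d); print(n,get_calibration(n))
E
```

```text
pics
{'time': 0.0, 'qpos': array([ 1.04204380e+00,  3.42711195e-01,  1.52503274e+00, -2.58834418e-05,
        1.27539587e+00, -1.45963722e-01]), 'qvel': array([ 0.00044565, -0.00122988, -0.00163976,  0.00217913, -0.00068786,
        0.00151545]), 'joint_efforts': array([ 1.44609068e-03, -4.31259263e+01, -2.44228631e+01,  7.17548607e-02,
        5.58933802e-02, -1.31772795e-04]), 'tool_pos': array([0.19586242, 0.48667695, 0.24304544]), 'tool_rot': array([-1.57059579e+00,  1.53430341e-03,  1.18801523e+00]), 'contact_force': array([-0.05913127, -0.47542754,  0.57883656]), 'torque': array([ 0.01377694, -0.05415318,  0.00845909]), 'opening': 0.09206466835905508}
0.017
scene {'fx': 515.0156254062902, 'fy': 515.0156254062902, 'cx': 314.31690404326434, 'cy': 239.77563096587303, 'xyz': array([-0.43474187, -0.62043786,  0.67601807]), 'rotation': array([-2.04159247,  0.02229938, -1.05567367])}
top {'fx': 449.06751929135083, 'fy': 449.06751929135083, 'cx': 319.6695474921516, 'cy': 244.85550286490795, 'xyz': array([ 0.39749056, -0.03755653,  0.95801386]), 'rotation': array([-2.97137766,  0.02700897, -1.57122896])}
wrist {'fx': 379.45730332181245, 'fy': 379.45730332181245, 'cx': 314.33517042075835, 'cy': 239.5274785312575, 'mount': array([[ 9.99998975e-01, -1.36593426e-03,  4.29462261e-04,
        -1.18006615e-04],
       [-8.23058153e-04, -3.02923461e-01,  9.53014533e-01,
        -1.41620020e-01],
       [-1.17166101e-03, -9.53013909e-01, -3.02924275e-01,
         8.28677377e-02],
       [ 0.00000000e+00,  0.00000000e+00,  0.00000000e+00,
         1.00000000e+00]])}
```

View pics/scene0.png

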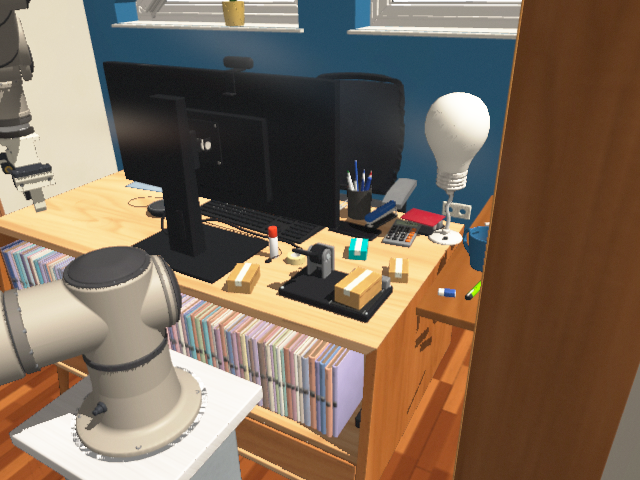

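View pics/top0.png

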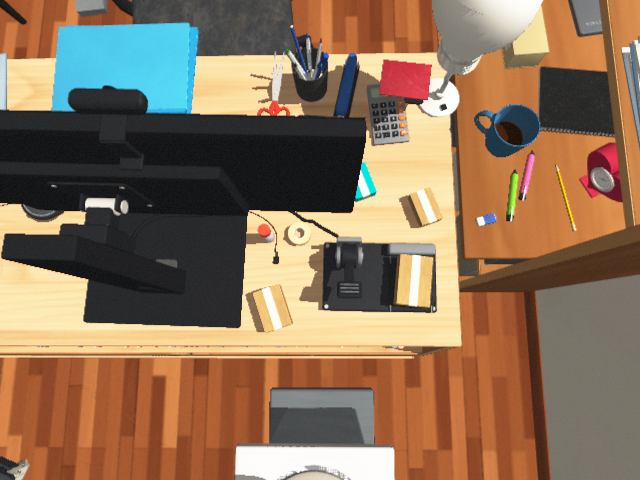

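View pics/wrist0.png

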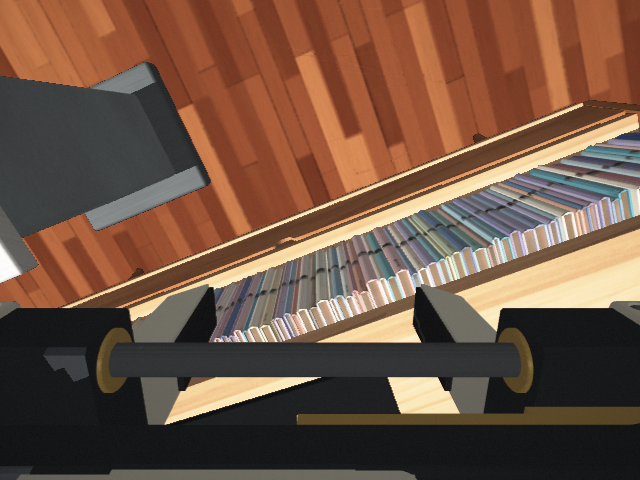

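```bash
cat > h.py <<'E'
import numpy as np,cv2
from scipy.spatial.transform import Rotation as R
from cell import status, read_camera, get_calibration, robot
def pose(cal,st=None):
    if 'xyz' in cal:
        return R.from_euler('xyz',cal['rotation']).as_matrix(),np.array(cal['xyz'])
    Rt=R.from_euler('xyz',st['tool_rot']).as_matrix(); M=cal['mount']
    return Rt@M[:3,:3],Rt@M[:3,3]+st['tool_pos']
def cloud(d,cal,st=None):
    Rm,t=pose(cal,st); v,u=np.mgrid[:480,:640]
    P=np.stack([(u-cal['cx'])/cal['fx']*d,(v-cal['cy'])/cal['fy']*d,d],-1)
    return P@Rm.T+t
def plane(uv,z,cal,st=None):
    Rm,t=pose(cal,st); uv=np.atleast_2d(uv).astype(float)
    r=np.c_[(uv[:,0]-cal['cx'])/cal['fx'],(uv[:,1]-cal['cy'])/cal['fy'],np.ones(len(uv))]@Rm.T
    return t+r*((z-t[2])/r[:,2])[:,None]
def proj(P,cal,st=None):
    Rm,t=pose(cal,st); c=(np.atleast_2d(P)-t)@Rm
    return np.c_[c[:,0]/c[:,2]*cal['fx']+cal['cx'],c[:,1]/c[:,2]*cal['fy']+cal['cy']]
def rect(P2):
    (c,(a,b),an)=cv2.minAreaRect((P2*1000).astype(np.float32))
    if a<b: a,b,an=b,a,an+90
    return np.round(c,1),round(a,1),round(b,1),round((an+90)%180-90,1)
E
python3 - <<'E'
from h import *
cal=get_calibration('top'); d=np.load('pics/top0.npy'); W=cloud(d,cal)
im=cv2.imread('pics/top0.png')
for n,(u,v) in dict(a=(270,308),b=(425,207),L=(414,280),tur=(365,182)).items():
    z=np.median(W[v-4:v+5,u-4:u+5,2]); m=(abs(W[...,2]-z)<.008).astype(np.uint8)
    m[:, :]*=1; k,l=cv2.connectedComponents(m)
    s=W[l==l[v,u]]; print(n,z,W[v,u],len(s),rect(s[:,:2]))
for u,v in [(299,233),(265,233),(200,340),(349,290),(395,245),(350,243),(300,270)]: print(u,v,W[v,u])
cv2.imwrite('pics/crop1.png',cv2.resize(im[150:350,220:460],None,fx=3,fy=3,interpolation=cv2.INTER_CUBIC))
E
```

```text
a 0.0371591194888059 [0.42582183 0.08890673 0.03483912] 1211 (array([426.8,  85.9]), 85.9, 58.6, 18.9)
b 0.0304390513280115 [ 0.63660872 -0.23495301  0.03213097] 793 (array([ 641. , -237.3]), 73.1, 49.5, 19.5)
L 0.06405345259200623 [ 0.47961541 -0.20062883  0.063479  ] 1709 (array([ 480.6, -200.8]), 100.3, 66.5, -6.4)
tur 0.03044566521508707 [ 0.69340097 -0.10983706  0.02956126] 438 (array([698.2, -99. ]), 71.2, 48.3, 19.9)
299 233 [0.58848679 0.03321625 0.00083016]
265 233 [0.57113182 0.0940051  0.08976719]
200 340 [ 3.60366002e-01  2.40244008e-01 -2.65892028e-05]
349 290 [ 0.4561267  -0.06945596  0.12062636]
395 245 [ 0.55299913 -0.16742023  0.04734145]
350 243 [ 0.55287022 -0.07428075  0.07444995]
300 270 [5.07609006e-01 3.05023653e-02 3.80347063e-04]
```

View pics/crop1.png

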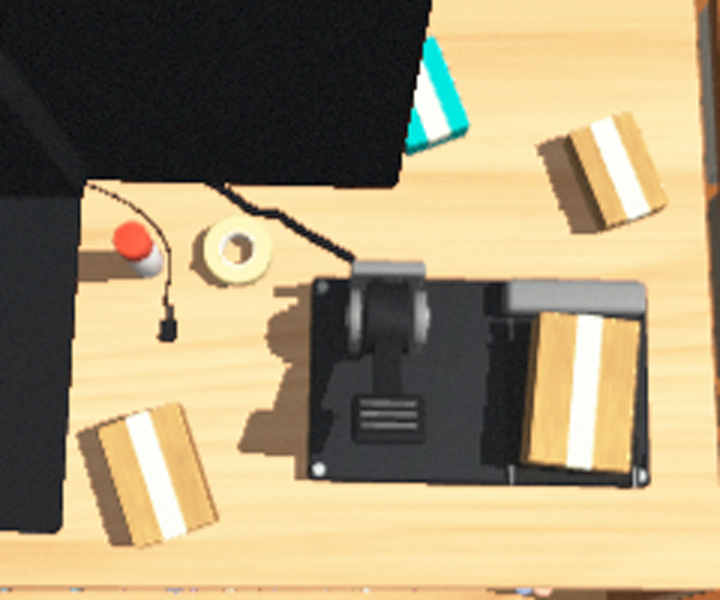

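```bash
cat >> h.py <<'E'
def delta(target,yawdeg,st=None,lean=0):
    "shift in tool axes and ry in rad to reach a point with the tool down at yaw; lean: top toward robot (rad)"
    st=st or status.observe(); Rt=R.from_euler('xyz',st['tool_rot'])
    T=R.from_euler('xyz',[-np.pi/2,0,np.radians(yawdeg)])
    print('from',st['tool_pos'].round(4),np.degrees(st['tool_rot']).round(1))
    print('shift mm',(Rt.inv().apply(np.array(target)-st['tool_pos'])*1000).round(1),'rotvec',(Rt.inv()*T).as_rotvec().round(4))
E
python3 - <<'E'
from h import *
cal=get_calibration('top'); d=np.load('pics/top0.npy'); W=cloud(d,cal)
for z in (.08,.2,.3):
  m=(W[...,2]>z)&(W[...,2]<.6)&(W[...,0]<.75)&(W[...,1]>-.2)
  P=W[m]; print(z,len(P),P.min(0),P.max(0))
for u,v in [(10,240),(90,270),(180,285),(240,320),(352,200),(360,190),(355,207),(362,125),(135,180),(100,315)]: print(u,v,W[v,u].round(3))
# reader edges
print(plane([[324,241],[436,241],[323,309],[437,311]],.02,cal).round(4))
delta([.427,.086,.1],108.9)
E
```

```text
0.08 46688 [ 0.16504175 -0.09740412  0.08000629] [0.6586296  0.60927413 0.51044697]
0.2 42397 [ 0.16504175 -0.0787106   0.20007091] [0.6586296  0.51284751 0.51044697]
0.3 35659 [ 0.18323871 -0.0787106   0.30001438] [0.6586296  0.47271151 0.51044697]
10 240 [0.496 0.353 0.431]
90 270 [0.469 0.299 0.345]
180 285 [0.473 0.275 0.041]
240 320 [0.402 0.155 0.008]
352 200 [ 0.606 -0.073  0.201]
360 190 [ 0.675 -0.099  0.033]
355 207 [ 0.646 -0.089 -0.002]
362 125 [ 0.621 -0.073  0.472]
135 180 [0.594 0.238 0.359]
100 315 [0.412 0.451 0.014]
[[ 0.567  -0.0215  0.02  ]
 [ 0.5658 -0.2576  0.02  ]
 [ 0.4241 -0.0191  0.02  ]
 [ 0.4197 -0.2533  0.02  ]]
from [0.1959 0.4868 0.2432] [-90.    0.1  68.1]
shift mm [-285.3  143.5 -364.1] rotvec [-5.000e-04 -7.126e-01 -1.000e-03]
```

Candidates: cardboard carton at top px (270,308), measured 86×59×37 mm, so this is the medium. Cardboard carton at (425,207), 73×50×30, so this is the small. The turquoise box at (365,182) is the decoy. The one on the pad at (414,280) is the large. The crop confirms the colours. Now I'll move above the medium.

```bash
python3 -m creep '[{"dx":-0.05,"dy":0.0,"dz":-0.03,"ry":-0.1},{"dx":-0.10,"dy":0.0,"dz":-0.08,"ry":-0.2},{"dx":-0.15,"dy":0.02,"dz":-0.14,"ry":-0.35},{"dx":-0.2,"dy":0.04,"dz":-0.2,"ry":-0.5},{"dx":-0.24,"dy":0.07,"dz":-0.26,"ry":-0.6},{"dx":-0.27,"dy":0.1,"dz":-0.32,"ry":-0.7126},{"dx":-0.2853,"dy":0.13,"dz":-0.3641,"ry":-0.7126},{"dx":-0.2853,"dy":0.1435,"dz":-0.3641,"ry":-0.7126},{"dx":-0.2853,"dy":0.1435,"dz":-0.3641,"ry":-0.7126},{"dx":-0.2853,"dy":0.1435,"dz":-0.3641,"ry":-0.7126}]'
python3 - <<'E'
from h import *
st=status.observe(); p,d=read_camera('wrist'); cv2.imwrite('pics/w1.png',p[:,:,::-1])
print(st['time'])
cal=get_calibration('wrist'); W=cloud(d,cal,st)
delta([.4268,.0859,.022],108.9,st)
m=(abs(W[...,2]-.036)<.006).astype(np.uint8); k,l,s,c=cv2.connectedComponentsWithStats(m)
for i in np.argsort(-s[1:,4])[:3]+1: print(s[i],W[l==i].mean(0),rect(W[l==i][:,:2]))
E
```

```text
0.15
from [0.1959 0.4868 0.2432] [-90.    0.1  68.1]
shift mm [-285.4  221.5 -363.9] rotvec [-5.000e-04 -7.126e-01 -1.000e-03]invalid input at $[0]: expected keys dx, dy, dz, rx, ry, rz, gripper
```

View pics/w1.png

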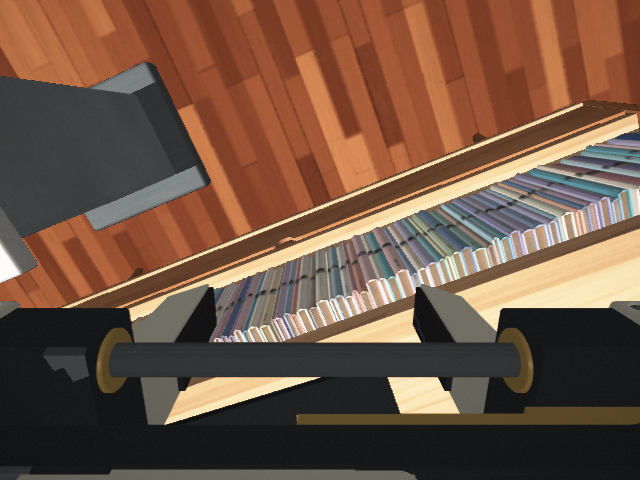

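The call was refused and the arm did not move, because every row needs all seven keys.

```bash
python3 -m creep '[{"dx":-0.05,"dy":0.0,"dz":-0.03,"rx":0,"ry":-0.1,"rz":0,"gripper":1},{"dx":-0.10,"dy":0.0,"dz":-0.08,"rx":0,"ry":-0.2,"rz":0,"gripper":1},{"dx":-0.15,"dy":0.02,"dz":-0.14,"rx":0,"ry":-0.35,"rz":0,"gripper":1},{"dx":-0.2,"dy":0.04,"dz":-0.2,"rx":0,"ry":-0.5,"rz":0,"gripper":1},{"dx":-0.24,"dy":0.07,"dz":-0.26,"rx":0,"ry":-0.6,"rz":0,"gripper":1},{"dx":-0.27,"dy":0.1,"dz":-0.32,"rx":0,"ry":-0.7126,"rz":0,"gripper":1},{"dx":-0.2853,"dy":0.13,"dz":-0.3641,"rx":0,"ry":-0.7126,"rz":0,"gripper":1},{"dx":-0.2853,"dy":0.1435,"dz":-0.3641,"rx":0,"ry":-0.7126,"rz":0,"gripper":1},{"dx":-0.2853,"dy":0.1435,"dz":-0.3641,"rx":0,"ry":-0.7126,"rz":0,"gripper":1},{"dx":-0.2853,"dy":0.1435,"dz":-0.3641,"rx":0,"ry":-0.7126,"rz":0,"gripper":1}]'
python3 - <<'E'
from h import *
st=status.observe(); p,d=read_camera('wrist'); cv2.imwrite('pics/w2.png',p[:,:,::-1])
print(st['time'])
cal=get_calibration('wrist'); W=cloud(d,cal,st)
delta([.4268,.0859,.022],108.9,st)
m=(abs(W[...,2]-.036)<.006).astype(np.uint8); k,l,s,c=cv2.connectedComponentsWithStats(m)
for i in np.argsort(-s[1:,4])[:3]+1: print(s[i],W[l==i].mean(0),rect(W[l==i][:,:2]))
E
```

```text
time: 1.45
tool_pos: [0.4269, 0.0862, 0.0998]
tool_rot: [-1.569, -0.001, 1.899]
contact_force: [-0.0, 0.7, 0.2]
opening: 0.0921
1.45
from [0.4269 0.0862 0.0998] [-89.9  -0.  108.8]
shift mm [-0.3 77.8  0.1] rotvec [-0.0017 -0.0017  0.0008]
[  262   189   105   142 14007] [0.42140579 0.08463992 0.03671989] (array([424.6,  85.6]), 86.7, 58.2, 18.9)
[  0 298   2   3   5] [ 0.5097323  -0.08842112  0.03072565] (array([509.8, -88.4]), 1.6, 0.7, -6.8)
```

View pics/w2.png

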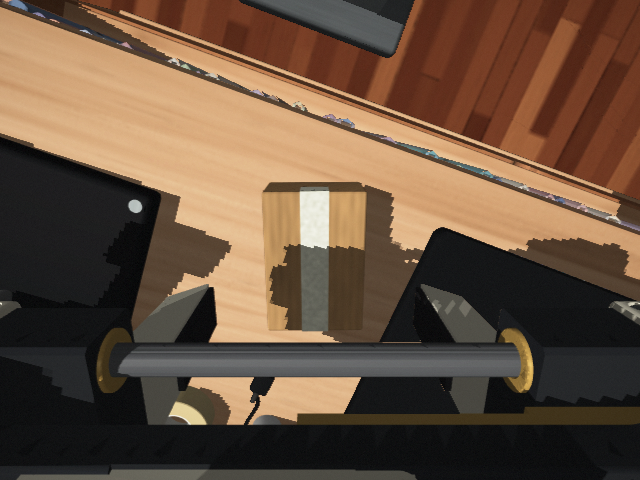

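```bash
python3 - <<'E'
from h import *
cal=get_calibration('wrist'); st=status.observe()
P=plane([[442,230],[418,262],[385,330],[355,400]],.011,cal,st); print(P.round(3))
Rt=R.from_euler('xyz',st['tool_rot']); print((Rt.inv().apply(P-st['tool_pos'])*1000).round(1))
print(plane([[240,326],[244,260]],.011,get_calibration('top')).round(3))
E
```

```text
[[0.386 0.159 0.011]
 [0.411 0.153 0.011]
 [0.464 0.152 0.011]
 [0.526 0.153 0.011]]
[[  81.3   89.5   15.5]
 [  67.8   89.4   -6.2]
 [  49.1   89.4  -56.4]
 [  30.2   89.3 -115.1]]
[[0.389 0.154 0.011]
 [0.528 0.15  0.011]]
```

The medium agrees between views to 2 mm: (0.425,0.086), 18.9°. The monitor foot edge is 66 mm to the right in the tool frame, so I'll narrow the jaws before descending.

```bash
python3 -m creep '[{"dx":0,"dy":0,"dz":0.001,"rx":0,"ry":0,"rz":0,"gripper":0.8},{"dx":0,"dy":0.02,"dz":0.001,"rx":0,"ry":0,"rz":0,"gripper":0.8},{"dx":0,"dy":0.04,"dz":0.001,"rx":0,"ry":0,"rz":0,"gripper":0.8},{"dx":0,"dy":0.06,"dz":0.001,"rx":0,"ry":0,"rz":0,"gripper":0.8},{"dx":0,"dy":0.07,"dz":0.001,"rx":0,"ry":0,"rz":0,"gripper":0.8},{"dx":0,"dy":0.078,"dz":0.001,"rx":0,"ry":0,"rz":0,"gripper":0.8},{"dx":0,"dy":0.078,"dz":0.001,"rx":0,"ry":0,"rz":0,"gripper":0.8}]' 12
python3 -m creep '[{"dx":0,"dy":0,"dz":0,"rx":0,"ry":0,"rz":0,"gripper":0.5},{"dx":0,"dy":0,"dz":0,"rx":0,"ry":0,"rz":0,"gripper":0.5},{"dx":0,"dy":0,"dz":0,"rx":0,"ry":0,"rz":0,"gripper":0.5},{"dx":0,"dy":0,"dz":0,"rx":0,"ry":0,"rz":0,"gripper":0.5}]' 12
```

```text
time: 2.38
tool_pos: [0.4262, 0.0863, 0.0223]
tool_rot: [-1.571, -0.0, 1.901]
contact_force: [0.2, -1.7, 0.7]
opening: 0.0735
time: 2.88
tool_pos: [0.4266, 0.086, 0.0226]
tool_rot: [-1.572, 0.0, 1.901]
contact_force: [-0.7, 0.4, 6.6]
opening: 0.0577
```

```bash
python3 -m creep '[{"dx":0,"dy":-0.01,"dz":0,"rx":0,"ry":0,"rz":0,"gripper":0.5},{"dx":0,"dy":-0.04,"dz":0,"rx":0,"ry":0,"rz":0,"gripper":0.5},{"dx":0,"dy":-0.08,"dz":0,"rx":0,"ry":0,"rz":0,"gripper":0.5},{"dx":0,"dy":-0.12,"dz":0,"rx":0,"ry":0,"rz":0,"gripper":0.5},{"dx":0,"dy":-0.155,"dz":0,"rx":0,"ry":0,"rz":0,"gripper":0.5},{"dx":0,"dy":-0.17,"dz":0,"rx":0,"ry":0,"rz":0,"gripper":0.5},{"dx":0,"dy":-0.17,"dz":0,"rx":0,"ry":0,"rz":0,"gripper":0.5}]'
python3 - <<'E'
from h import *
st=status.observe(); delta([.4806,-.2008,.19],83.6,st); print(st['contact_force'],st['opening'])
p,d=read_camera('wrist'); cv2.imwrite('pics/w3.png',p[:,:,::-1])
cal=get_calibration('wrist'); W=cloud(d,cal,st)
E
```

```text
time: 3.75
tool_pos: [0.4266, 0.0861, 0.1933]
tool_rot: [-1.573, 0.001, 1.901]
contact_force: [0.1, -0.3, -2.4]
opening: 0.0577
from [0.4266 0.0861 0.1933] [-90.1   0.  108.9]
shift mm [-288.9    3.4   41.8] rotvec [ 2.400e-03  4.415e-01 -1.000e-04]
[ 0.09362072 -0.29894801 -2.38133062] 0.057728701173683845
```

View pics/w3.png

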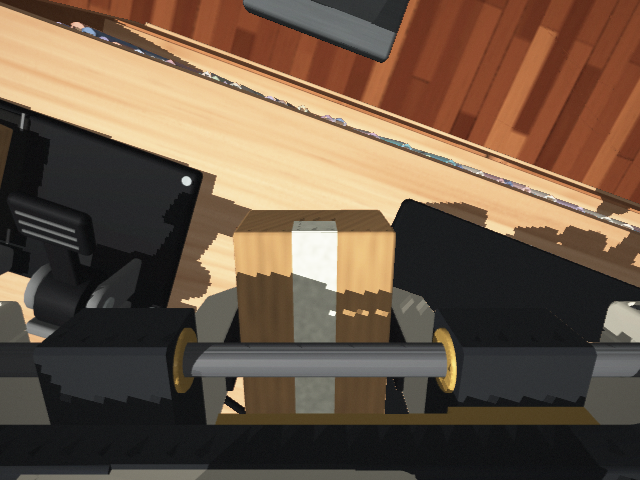

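```bash
python3 - <<'E'
from h import *
st=status.observe(); cal=get_calibration('wrist'); Rt=R.from_euler('xyz',st['tool_rot'])
P=plane([[236,232],[314,232],[394,232]],st['tool_pos'][2]+.0137,cal,st); print((Rt.inv().apply(P-st['tool_pos'])*1000).round(1))
p,d=read_camera('wrist');W=cloud(d,cal,st); print((Rt.inv().apply(W[[236,245,260],314]-st['tool_pos'])*1000).round(1))
E
```

```text
[[-27.2 -13.7  44.9]
 [  0.2 -13.7  44.8]
 [ 28.4 -13.7  44.8]]
[[  0.2 -14.3  43.6]
 [  0.2 -14.4  40.2]
 [  0.2 -14.2  34.5]]
```

```bash
python3 -m creep '[{"dx":-0.03,"dy":0,"dz":0.005,"rx":0,"ry":0.05,"rz":0,"gripper":0.5},{"dx":-0.08,"dy":0,"dz":0.01,"rx":0,"ry":0.12,"rz":0,"gripper":0.5},{"dx":-0.13,"dy":0,"dz":0.02,"rx":0,"ry":0.2,"rz":0,"gripper":0.5},{"dx":-0.18,"dy":0,"dz":0.03,"rx":0,"ry":0.28,"rz":0,"gripper":0.5},{"dx":-0.23,"dy":0,"dz":0.035,"rx":0,"ry":0.36,"rz":0,"gripper":0.5},{"dx":-0.27,"dy":0,"dz":0.04,"rx":0,"ry":0.42,"rz":0,"gripper":0.5},{"dx":-0.289,"dy":0,"dz":0.04,"rx":0,"ry":0.4415,"rz":0,"gripper":0.5},{"dx":-0.289,"dy":0,"dz":0.04,"rx":0,"ry":0.4415,"rz":0,"gripper":0.5},{"dx":-0.289,"dy":0,"dz":0.04,"rx":0,"ry":0.4415,"rz":0,"gripper":0.5}]'
python3 - <<'E'
from h import *
st=status.observe(); delta([.4824,-.2008,.0875],83.6,st)
p,d=read_camera('wrist'); cv2.imwrite('pics/w4.png',p[:,:,::-1])
cal=get_calibration('wrist'); W=cloud(d,cal,st)
m=(abs(W[...,2]-.064)<.006).astype(np.uint8); k,l,s,c=cv2.connectedComponentsWithStats(m)
for i in np.argsort(-s[1:,4])[:3]+1: print(s[i],W[l==i].mean(0),rect(W[l==i][:,:2]))
E
```

```text
time: 4.97
tool_pos: [0.4816, -0.1989, 0.1917]
tool_rot: [-1.569, -0.001, 1.461]
contact_force: [-0.3, 0.2, -0.7]
opening: 0.0578
from [ 0.4816 -0.1989  0.1917] [-89.9  -0.1  83.7]
shift mm [ -1.9 104.2  -1.2] rotvec [-0.0015  0.0014  0.0013]
[ 264  163   94   47 4232] [ 0.44438103 -0.1972546   0.06461336] (array([ 444.8, -197.3]), 66.1, 32.5, 83.7)
[451 252  22  47 282] [ 0.51915816 -0.0935667   0.0638791 ] (array([523. , -94.1]), 39.3, 11.6, -20.4)
[450 304  12   4  34] [ 0.55290088 -0.09316767  0.06098035] (array([552.9, -93.6]), 7.1, 2.2, -71.7)
```

View pics/w4.png

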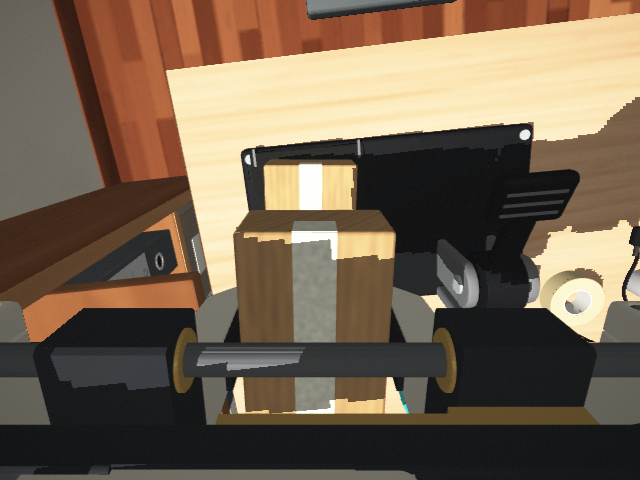

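```bash
python3 -m creep '[{"dx":-0.002,"dy":0.02,"dz":0.001,"rx":0,"ry":0,"rz":0,"gripper":0.5},{"dx":-0.002,"dy":0.05,"dz":0.001,"rx":0,"ry":0,"rz":0,"gripper":0.5},{"dx":-0.002,"dy":0.08,"dz":0.001,"rx":0,"ry":0,"rz":0,"gripper":0.5},{"dx":-0.002,"dy":0.095,"dz":0.001,"rx":0,"ry":0,"rz":0,"gripper":0.5},{"dx":-0.002,"dy":0.1,"dz":0.001,"rx":0,"ry":0,"rz":0,"gripper":0.5},{"dx":-0.002,"dy":0.103,"dz":0.001,"rx":0,"ry":0,"rz":0,"gripper":0.5},{"dx":-0.002,"dy":0.103,"dz":0.001,"rx":0,"ry":0,"rz":0,"gripper":0.5},{"dx":-0.002,"dy":0.103,"dz":0.001,"rx":0,"ry":0,"rz":0,"gripper":0.5}]'
```

```text
time: 6.02
tool_pos: [0.4812, -0.2024, 0.0898]
tool_rot: [-1.572, 0.0, 1.459]
contact_force: [0.3, -0.1, -2.3]
opening: 0.0574
```

```bash
python3 -m creep '[{"dx":0.001,"dy":0.0015,"dz":0,"rx":0,"ry":0,"rz":0,"gripper":0.5},{"dx":0.001,"dy":0.0025,"dz":0,"rx":0,"ry":0,"rz":0,"gripper":0.5},{"dx":0.001,"dy":0.0025,"dz":0,"rx":0,"ry":0,"rz":0,"gripper":0.5}]'
python3 -m creep '[{"dx":0,"dy":0,"dz":0,"rx":0,"ry":0,"rz":0,"gripper":0.66},{"dx":0,"dy":0,"dz":0,"rx":0,"ry":0,"rz":0,"gripper":0.8},{"dx":0,"dy":0,"dz":0,"rx":0,"ry":0,"rz":0,"gripper":0.8},{"dx":0,"dy":-0.03,"dz":0,"rx":0,"ry":0,"rz":0,"gripper":0.8},{"dx":0,"dy":-0.08,"dz":0,"rx":0,"ry":0,"rz":0,"gripper":0.8},{"dx":0,"dy":-0.13,"dz":0,"rx":0,"ry":0,"rz":0,"gripper":0.8},{"dx":0,"dy":-0.13,"dz":0,"rx":0,"ry":0,"rz":0,"gripper":0.8}]'
python3 - <<'E'
from h import *
st=status.observe(); delta([.641,-.2373,.12],109.5,st)
p,d=read_camera('wrist'); cv2.imwrite('pics/w5.png',p[:,:,::-1])
p,d=read_camera('top'); cv2.imwrite('pics/t5.png',p[:,:,::-1])
E
```

```text
time: 6.4
tool_pos: [0.481, -0.2012, 0.0867]
tool_rot: [-1.571, -0.0, 1.459]
contact_force: [0.2, 0.2, -2.0]
opening: 0.0581
time: 7.28
tool_pos: [0.4828, -0.2022, 0.2208]
tool_rot: [-1.579, 0.004, 1.459]
contact_force: [0.5, 0.0, -1.0]
opening: 0.0735
from [ 0.4828 -0.2022  0.2208] [-90.5   0.2  83.6]
shift mm [ -16.9  102.1 -160.3] rotvec [ 0.007  -0.4519 -0.0053]
```

View pics/w5.png

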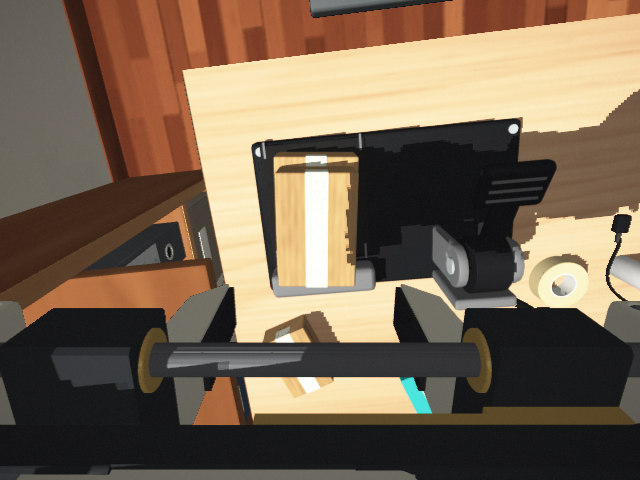

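View pics/t5.png

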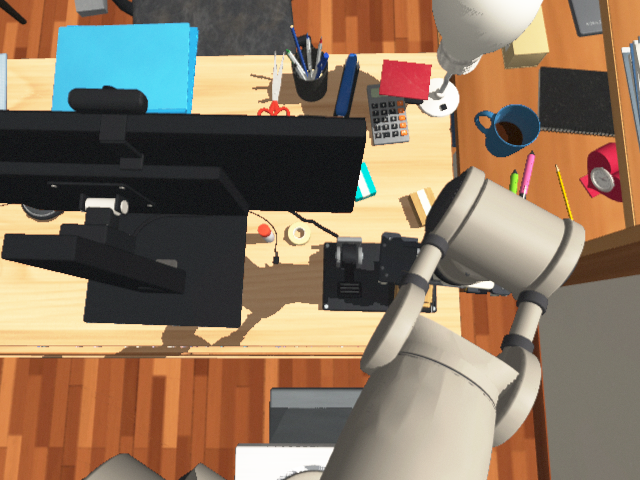

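```bash
python3 - <<'E'
from h import *
st=status.observe(); print(st['time'],st['tool_pos'])
p,d=read_camera('wrist'); cal=get_calibration('wrist'); W=cloud(d,cal,st)
for v in range(150,290,8): print(v,W[v,316].round(4))
m=(abs(W[...,2]-.1)<.006).astype(np.uint8); k,l,s,c=cv2.connectedComponentsWithStats(m)
for i in np.argsort(-s[1:,4])[:2]+1: print(s[i],W[l==i].mean(0),rect(W[l==i][:,:2]))
m=(abs(W[...,2]-.064)<.006).astype(np.uint8); k,l,s,c=cv2.connectedComponentsWithStats(m)
for i in np.argsort(-s[1:,4])[:2]+1: print(s[i],W[l==i].mean(0),rect(W[l==i][:,:2]))
cv2.imwrite('pics/w6.png',cv2.resize(p[130:310,250:400,::-1],None,fx=3.2,fy=3.2))
E
```

```text
7.375 [ 0.48079884 -0.20110567  0.21664169]
150 [ 0.4241 -0.1931  0.0237]
158 [ 0.4294 -0.1937  0.0384]
166 [ 0.4329 -0.1943  0.0642]
174 [ 0.4362 -0.1947  0.0838]
182 [ 0.4392 -0.1951  0.1015]
190 [ 0.4446 -0.1957  0.1011]
198 [ 0.4501 -0.1964  0.1014]
206 [ 0.4559 -0.197   0.1003]
214 [ 0.4615 -0.1976  0.1006]
222 [ 0.4671 -0.1983  0.1012]
230 [ 0.4732 -0.1989  0.1002]
238 [ 0.4786 -0.1995  0.1018]
246 [ 0.4842 -0.2002  0.1028]
254 [ 0.491  -0.2009  0.1004]
262 [ 0.4967 -0.2016  0.1017]
270 [ 0.5028 -0.2023  0.1018]
278 [ 0.5099 -0.203   0.0999]
286 [ 0.5154 -0.2037  0.1018]
[ 272  176   85  118 9439] [ 0.47615889 -0.20038954  0.10073843] (array([ 478.8, -200.7]), 86.8, 58.1, -6.3)
[ 473  258   51   39 1394] [ 0.52504353 -0.07170348  0.09738794] (array([526.8, -66.8]), 37.7, 30.2, 88.7)
[271 160  86  19 990] [ 0.43279264 -0.1961731   0.06446298] (array([ 434.6, -196.3]), 65.5, 12.6, 84.8)
[  0 287  28  25 277] [ 0.51361216 -0.46288789  0.06290827] (array([ 513.8, -464.1]), 27.1, 14.0, 37.6)
```

View pics/w6.png

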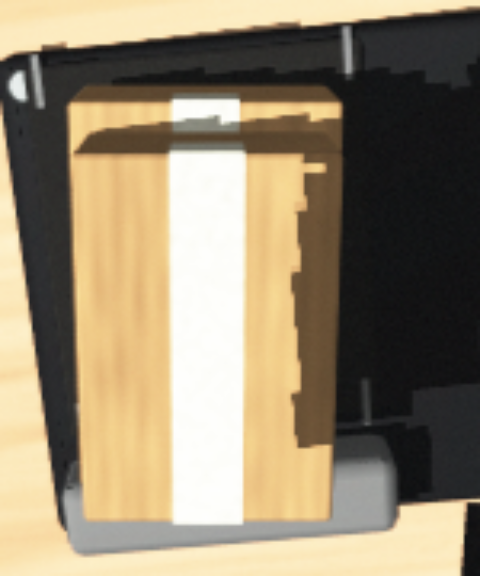

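Medium centre (0.4788,−0.2007), −6.3°, against large (0.4784,−0.2010), −6.4°: square to under 1 mm. Next, the small carton.

```bash
python3 -m creep '[{"dx":-0.005,"dy":0,"dz":-0.03,"rx":0,"ry":0,"rz":0,"gripper":0.9},{"dx":-0.01,"dy":0,"dz":-0.08,"rx":0,"ry":-0.1,"rz":0,"gripper":0.9},{"dx":-0.018,"dy":0,"dz":-0.13,"rx":0,"ry":-0.25,"rz":0,"gripper":0.9},{"dx":-0.018,"dy":0.03,"dz":-0.155,"rx":0,"ry":-0.38,"rz":0,"gripper":0.9},{"dx":-0.018,"dy":0.06,"dz":-0.163,"rx":0,"ry":-0.452,"rz":0,"gripper":0.9},{"dx":-0.018,"dy":0.09,"dz":-0.163,"rx":0,"ry":-0.452,"rz":0,"gripper":0.9},{"dx":-0.018,"dy":0.0966,"dz":-0.163,"rx":0,"ry":-0.452,"rz":0,"gripper":0.9},{"dx":-0.018,"dy":0.0966,"dz":-0.163,"rx":0,"ry":-0.452,"rz":0,"gripper":0.9},{"dx":-0.018,"dy":0.0966,"dz":-0.163,"rx":0,"ry":-0.452,"rz":0,"gripper":0.9}]'
python3 - <<'E'
from h import *
st=status.observe(); delta([.641,-.2373,.02],109.5,st)
p,d=read_camera('wrist'); cv2.imwrite('pics/w7.png',p[:,:,::-1])
cal=get_calibration('wrist'); W=cloud(d,cal,st)
m=(abs(W[...,2]-.030)<.006).astype(np.uint8); k,l,s,c=cv2.connectedComponentsWithStats(m)
for i in np.argsort(-s[1:,4])[:3]+1: print(s[i],W[l==i].mean(0),rect(W[l==i][:,:2]))
E
```

```text
time: 8.55
tool_pos: [0.6415, -0.2376, 0.1215]
tool_rot: [-1.572, 0.002, 1.911]
contact_force: [0.2, 0.5, -0.0]
opening: 0.0827
from [ 0.6415 -0.2376  0.1215] [-9.010e+01  1.000e-01  1.095e+02]
shift mm [  0.6 101.5   0.5] rotvec [ 0.0016 -0.0001 -0.0015]
[ 277  192   77  108 7851] [ 0.63677232 -0.23827883  0.03072797] (array([ 638.9, -237.6]), 72.5, 48.1, 19.8)
[579 129  49  59 857] [ 0.52698323 -0.0957709   0.03015664] (array([526.9, -95.4]), 35.6, 5.2, 2.6)
[380   0 102 120 573] [ 0.52263758 -0.21550383  0.03019526] (array([ 522.7, -214.3]), 75.2, 32.1, 54.1)
```

View pics/w7.png

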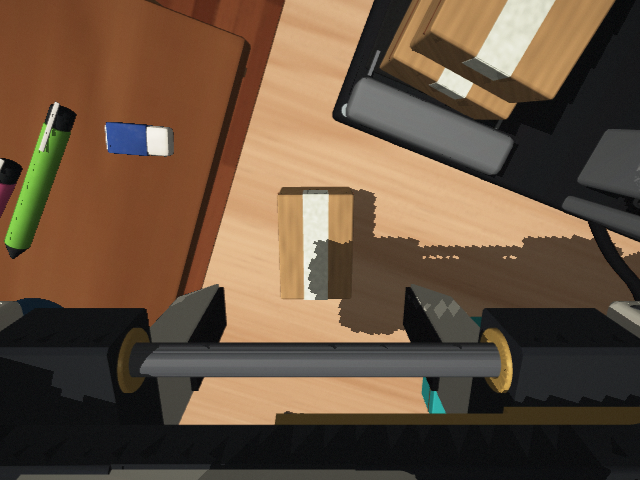

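```bash
python3 -m creep '[{"dx":0,"dy":0.02,"dz":0.001,"rx":0,"ry":0,"rz":0,"gripper":0.75},{"dx":0,"dy":0.05,"dz":0.001,"rx":0,"ry":0,"rz":0,"gripper":0.75},{"dx":0,"dy":0.08,"dz":0.001,"rx":0,"ry":0,"rz":0,"gripper":0.75},{"dx":0,"dy":0.095,"dz":0.001,"rx":0,"ry":0,"rz":0,"gripper":0.75},{"dx":0,"dy":0.101,"dz":0.001,"rx":0,"ry":0,"rz":0,"gripper":0.75},{"dx":0,"dy":0.101,"dz":0.001,"rx":0,"ry":0,"rz":0,"gripper":0.75}]' 10
python3 -m creep '[{"dx":0,"dy":0,"dz":0,"rx":0,"ry":0,"rz":0,"gripper":0.4},{"dx":0,"dy":0,"dz":0,"rx":0,"ry":0,"rz":0,"gripper":0.4},{"dx":0,"dy":0,"dz":0,"rx":0,"ry":0,"rz":0,"gripper":0.4},{"dx":0,"dy":0,"dz":0,"rx":0,"ry":0,"rz":0,"gripper":0.4}]' 10
```

```text
time: 9.35
tool_pos: [0.6405, -0.2378, 0.0199]
tool_rot: [-1.572, 0.001, 1.911]
contact_force: [-0.4, 0.6, 0.8]
opening: 0.0693
time: 9.85
tool_pos: [0.6403, -0.2377, 0.0198]
tool_rot: [-1.572, 0.001, 1.911]
contact_force: [-0.8, -0.0, 3.8]
opening: 0.0483
```

```bash
python3 -m creep '[{"dx":0,"dy":-0.01,"dz":0,"rx":0,"ry":0,"rz":0,"gripper":0.4},{"dx":0,"dy":-0.05,"dz":0,"rx":0,"ry":0,"rz":0,"gripper":0.4},{"dx":0,"dy":-0.1,"dz":0,"rx":0,"ry":0,"rz":0,"gripper":0.4},{"dx":0,"dy":-0.15,"dz":0,"rx":0,"ry":0,"rz":0,"gripper":0.4},{"dx":0,"dy":-0.19,"dz":0,"rx":0,"ry":0,"rz":0,"gripper":0.4},{"dx":0,"dy":-0.2,"dz":0,"rx":0,"ry":0,"rz":0,"gripper":0.4},{"dx":0,"dy":-0.2,"dz":0,"rx":0,"ry":0,"rz":0,"gripper":0.4},{"dx":0,"dy":-0.2,"dz":0,"rx":0,"ry":0,"rz":0,"gripper":0.4}]'
python3 - <<'E'
from h import *
st=status.observe(); delta([.4806,-.2008,.22],83.7,st)
p,d=read_camera('wrist'); cv2.imwrite('pics/w8.png',p[:,:,::-1])
cal=get_calibration('wrist'); W=cloud(d,cal,st); Rt=R.from_euler('xyz',st['tool_rot']);T=Rt.inv().apply((W-st['tool_pos']).reshape(-1,3)).reshape(W.shape)*1000
m=((abs(T[...,1]+10.2)<5)&(abs(T[...,0])<30)).astype(np.uint8); k,l,s,c=cv2.connectedComponentsWithStats(m)
for i in np.argsort(-s[1:,4])[:2]+1: print(s[i],T[l==i].max(0),rect(T[l==i][:,[0,2]]/1000))
E
```

```text
time: 10.85
tool_pos: [0.6392, -0.2372, 0.2167]
tool_rot: [-1.568, -0.003, 1.911]
contact_force: [0.4, -0.6, -1.6]
opening: 0.0479
from [ 0.6392 -0.2372  0.2167] [-89.8  -0.2 109.5]
shift mm [ 87.3  -2.7 137.4] rotvec [-0.0034  0.4503  0.0023]
[  234   244   160    98 12581] [29.97697835 -5.20592803 38.07679741] (array([ 0. , 18.2]), 60.0, 39.8, -0.3)
[ 257  377  116   35 3837] [ 24.5109766   -8.71367211 -16.51091302] (array([  0.5, -26.2]), 48.1, 19.4, -0.4)
```

View pics/w8.png

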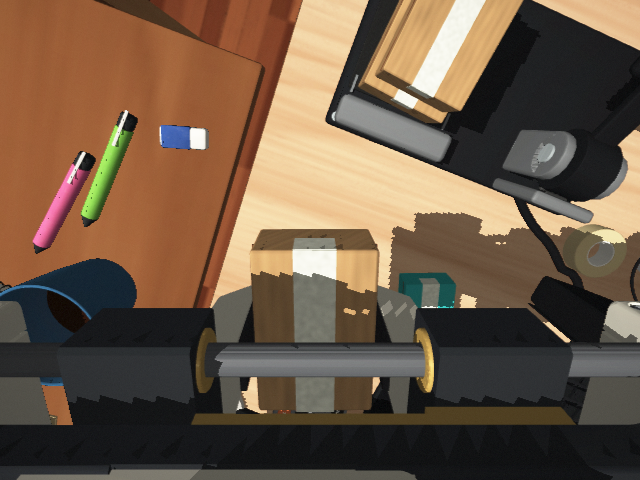

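```bash
python3 -m creep '[{"dx":0.01,"dy":0,"dz":0.02,"rx":0,"ry":0.05,"rz":0,"gripper":0.4},{"dx":0.03,"dy":0,"dz":0.05,"rx":0,"ry":0.15,"rz":0,"gripper":0.4},{"dx":0.05,"dy":0,"dz":0.085,"rx":0,"ry":0.27,"rz":0,"gripper":0.4},{"dx":0.07,"dy":0,"dz":0.115,"rx":0,"ry":0.38,"rz":0,"gripper":0.4},{"dx":0.0875,"dy":0,"dz":0.138,"rx":0,"ry":0.45,"rz":0,"gripper":0.4},{"dx":0.0875,"dy":0,"dz":0.138,"rx":0,"ry":0.45,"rz":0,"gripper":0.4},{"dx":0.0875,"dy":0,"dz":0.138,"rx":0,"ry":0.45,"rz":0,"gripper":0.4},{"dx":0.0875,"dy":0,"dz":0.138,"rx":0,"ry":0.45,"rz":0,"gripper":0.4}]'
python3 - <<'E'
from h import *
st=status.observe(); delta([.480,-.2008,.120],83.7,st)
p,d=read_camera('wrist'); cv2.imwrite('pics/w9.png',p[:,:,::-1])
cal=get_calibration('wrist'); W=cloud(d,cal,st)
m=(abs(W[...,2]-.1)<.006).astype(np.uint8); k,l,s,c=cv2.connectedComponentsWithStats(m)
for i in np.argsort(-s[1:,4])[:2]+1: print(s[i],W[l==i].mean(0),rect(W[l==i][:,:2]))
E
```

```text
time: 11.9
tool_pos: [0.4814, -0.2014, 0.2186]
tool_rot: [-1.571, -0.0, 1.462]
contact_force: [-0.3, 0.5, -1.1]
opening: 0.0484
from [ 0.4814 -0.2014  0.2186] [-90.   -0.   83.8]
shift mm [ 0.4 98.6  1.4] rotvec [-0.0002  0.0009  0.0003]
[ 273  175   84   54 4409] [ 0.45371813 -0.19792336  0.10068332] (array([ 454.4, -198. ]), 58.3, 37.7, 83.1)
[ 472  256   41   40 1351] [ 0.52509581 -0.07184875  0.09745867] (array([526.3, -71.4]), 31.1, 28.5, -1.6)
```

View pics/w9.png

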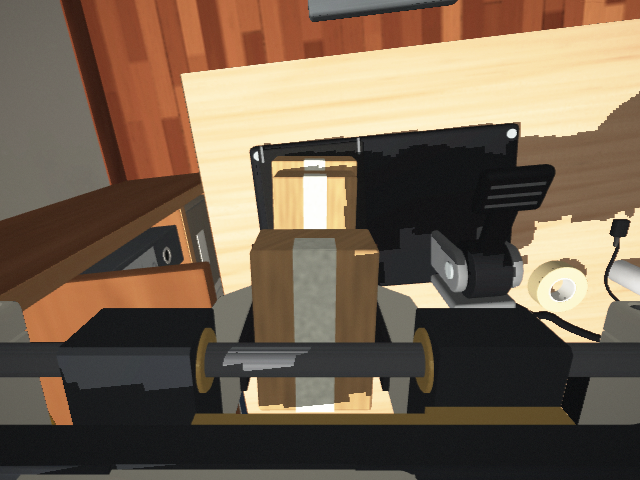

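```bash
python3 -m creep '[{"dx":0,"dy":0.02,"dz":0.001,"rx":0,"ry":0,"rz":0,"gripper":0.4},{"dx":0,"dy":0.05,"dz":0.001,"rx":0,"ry":0,"rz":0,"gripper":0.4},{"dx":0,"dy":0.075,"dz":0.001,"rx":0,"ry":0,"rz":0,"gripper":0.4},{"dx":0,"dy":0.09,"dz":0.001,"rx":0,"ry":0,"rz":0,"gripper":0.4},{"dx":0,"dy":0.095,"dz":0.001,"rx":0,"ry":0,"rz":0,"gripper":0.4},{"dx":0,"dy":0.095,"dz":0.001,"rx":0,"ry":0,"rz":0,"gripper":0.4},{"dx":0,"dy":0.095,"dz":0.001,"rx":0,"ry":0,"rz":0,"gripper":0.4}]'
```

```text
time: 12.82
tool_pos: [0.4802, -0.2013, 0.1249]
tool_rot: [-1.572, 0.001, 1.461]
contact_force: [-0.4, -0.7, -1.4]
opening: 0.0478
```

```bash
python3 -m creep '[{"dx":0,"dy":0.002,"dz":0,"rx":0,"ry":0,"rz":0,"gripper":0.4},{"dx":0,"dy":0.0035,"dz":0,"rx":0,"ry":0,"rz":0,"gripper":0.4},{"dx":0,"dy":0.0045,"dz":0,"rx":0,"ry":0,"rz":0,"gripper":0.4},{"dx":0,"dy":0.0045,"dz":0,"rx":0,"ry":0,"rz":0,"gripper":0.4}]'
```

```text
time: 13.32
tool_pos: [0.4797, -0.2011, 0.1197]
tool_rot: [-1.571, -0.0, 1.461]
contact_force: [-0.4, 0.5, 0.9]
opening: 0.048
```

```bash
python3 -m creep '[{"dx":0,"dy":0,"dz":0,"rx":0,"ry":0,"rz":0,"gripper":0.56},{"dx":0,"dy":0,"dz":0,"rx":0,"ry":0,"rz":0,"gripper":0.72},{"dx":0,"dy":0,"dz":0,"rx":0,"ry":0,"rz":0,"gripper":0.72},{"dx":0,"dy":-0.03,"dz":0,"rx":0,"ry":0,"rz":0,"gripper":0.72},{"dx":0,"dy":-0.08,"dz":0,"rx":0,"ry":0,"rz":0,"gripper":0.72},{"dx":0,"dy":-0.12,"dz":0,"rx":0,"ry":0,"rz":0,"gripper":0.72},{"dx":0,"dy":-0.12,"dz":0,"rx":0,"ry":0,"rz":0,"gripper":0.72},{"dx":0,"dy":-0.12,"dz":0,"rx":0,"ry":0,"rz":0,"gripper":0.72}]'
python3 - <<'E'
from h import *
st=status.observe(); print(st['time'],st['tool_pos'])
p,d=read_camera('wrist'); cv2.imwrite('pics/w10.png',p[:,:,::-1])
cal=get_calibration('wrist'); W=cloud(d,cal,st)
for z in (.13,.1,.064):
  m=(abs(W[...,2]-z)<.006).astype(np.uint8); k,l,s,c=cv2.connectedComponentsWithStats(m)
  for i in np.argsort(-s[1:,4])[:2]+1: print(z,s[i],W[l==i].mean(0),rect(W[l==i][:,:2]))
E
```

```text
time: 14.32
tool_pos: [0.4793, -0.2008, 0.2388]
tool_rot: [-1.57, -0.001, 1.461]
contact_force: [-0.6, -0.6, -1.2]
opening: 0.066
14.325 [ 0.479303   -0.20080676  0.23881511]
0.13 [ 279  190   71  102 6906] [ 0.4764075  -0.20046804  0.13070925] (array([ 478.6, -200.7]), 73.2, 48.1, -6.1)
0.13 [471 167  65  16 496] [ 0.4462901  -0.06923969  0.12485532] (array([446.6, -69.4]), 42.8, 8.0, 89.5)
0.1 [ 275  174   79  109 1441] [ 0.45498447 -0.19769629  0.10052658] (array([ 478.4, -200.6]), 86.0, 58.2, -6.2)
0.1 [ 462  250   38   38 1204] [ 0.52531348 -0.0717667   0.09743252] (array([526.1, -71.3]), 32.0, 28.6, -1.0)
0.064 [274 160  80  18 900] [ 0.43291243 -0.1962819   0.0644961 ] (array([ 435.3, -196.4]), 65.6, 13.7, 84.6)
0.064 [  0 279  45  26 385] [ 0.51414583 -0.46655845  0.06395591] (array([ 510.7, -471.7]), 38.5, 18.9, 54.5)
```

View pics/w10.png

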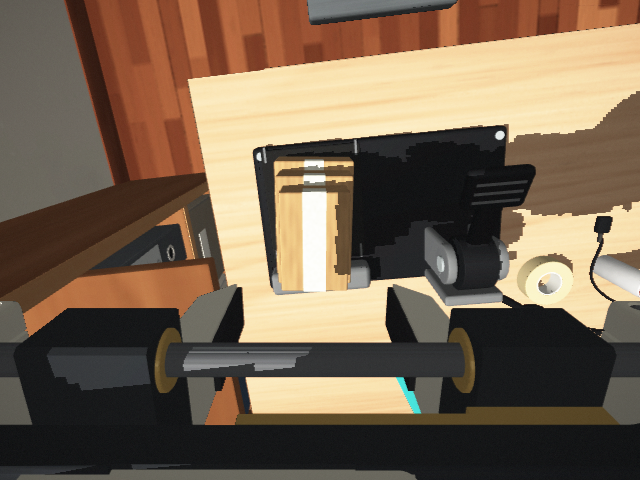

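```bash
python3 - <<'E'
from h import *
st=status.observe()
p,d=read_camera('wrist'); cal=get_calibration('wrist'); W=cloud(d,cal,st)
m=((W[...,2]>.105)&(W[...,2]<.135)&(abs(W[...,1]+.07)<.04)).astype(np.uint8); k,l,s,c=cv2.connectedComponentsWithStats(m)
i=np.argmax(s[1:,4])+1; P=W[l==i]; print(s[i],P.min(0),P.max(0),P.mean(0),rect(P[:,:2]))
cal=get_calibration('top'); p,d=read_camera('top'); cv2.imwrite('pics/t11.png',p[:,:,::-1]); W=cloud(np.load('pics/top0.npy'),cal)
m=((W[...,2]>.100)&(W[...,2]<.135)&(abs(W[...,1]+.07)<.04)&(W[...,0]<.5)).astype(np.uint8); k,l,s,c=cv2.connectedComponentsWithStats(m)
i=np.argmax(s[1:,4])+1; P=W[l==i]; print(s[i],P.min(0),P.max(0),P.mean(0),rect(P[:,:2]))
T=R.from_euler('xyz',[-np.pi/2,0,np.radians(89)])
delta([.44,-.058,.2388],89,st)
E
```

```text
[ 459  165   77   58 3037] [ 0.44078944 -0.09314567  0.10502984] [ 0.48459912 -0.04636304  0.12701062] [ 0.45706329 -0.0714188   0.1187419 ] (array([462.8, -69.9]), 46.6, 43.3, 88.3)
[337 271  25  27 487] [ 0.44302993 -0.09270094  0.1000892 ] [ 0.49387839 -0.04708326  0.12796975] [ 0.46231427 -0.06968588  0.11684486] (array([468.4, -70. ]), 50.9, 45.4, -0.7)
from [ 0.4791 -0.2007  0.2383] [-89.9  -0.1  83.7]
shift mm [137.6  -0.2  54.5] rotvec [-0.0021 -0.0923  0.0012]
```

```bash
python3 -m creep '[{"dx":0.03,"dy":0,"dz":0.01,"rx":0,"ry":-0.03,"rz":0,"gripper":0},{"dx":0.07,"dy":0,"dz":0.02,"rx":0,"ry":-0.06,"rz":0,"gripper":0},{"dx":0.11,"dy":0,"dz":0.035,"rx":0,"ry":-0.0923,"rz":0,"gripper":0},{"dx":0.1368,"dy":0,"dz":0.0434,"rx":0,"ry":-0.0923,"rz":0,"gripper":0},{"dx":0.1368,"dy":0,"dz":0.0434,"rx":0,"ry":-0.0923,"rz":0,"gripper":0},{"dx":0.1368,"dy":0,"dz":0.0434,"rx":0,"ry":-0.0923,"rz":0,"gripper":0}]'
python3 -m creep '[{"dx":0,"dy":0,"dz":0,"rx":-0.12,"ry":0,"rz":0,"gripper":0},{"dx":0,"dy":0.02,"dz":0,"rx":-0.25,"ry":0,"rz":0,"gripper":0},{"dx":0,"dy":0.05,"dz":0,"rx":-0.25,"ry":0,"rz":0,"gripper":0},{"dx":0,"dy":0.072,"dz":0,"rx":-0.25,"ry":0,"rz":0,"gripper":0},{"dx":0,"dy":0.072,"dz":0,"rx":-0.25,"ry":0,"rz":0,"gripper":0},{"dx":0,"dy":0.072,"dz":0,"rx":-0.25,"ry":0,"rz":0,"gripper":0}]'
python3 - <<'E'
from h import *
st=status.observe();Rt=R.from_euler('xyz',st['tool_rot']); print('tip',st['tool_pos']+Rt.apply([0,.017,0]),Rt.as_matrix().round(3))
print(Rt.inv().apply([0,0,-1]).round(4))
p,d=read_camera('scene'); cv2.imwrite('pics/s12.png',cv2.resize(p[180:340,220:440,::-1],None,fx=3.5,fy=3.5))
E
```

```text
time: 15.22
tool_pos: [0.4518, -0.0609, 0.2392]
tool_rot: [-1.57, 0.0, 1.554]
contact_force: [-0.8, 0.2, -0.1]
opening: 0.0108
time: 15.98
tool_pos: [0.4522, -0.0611, 0.1682]
tool_rot: [-1.822, 0.0, 1.553]
contact_force: [0.8, -0.5, 0.0]
opening: 0.0006
tip [ 0.45642851 -0.06122919  0.15175172] [[ 0.018  0.248 -0.969]
 [ 1.    -0.005  0.018]
 [-0.    -0.969 -0.248]]
[3.000e-04 9.687e-01 2.482e-01]
```

View pics/s12.png

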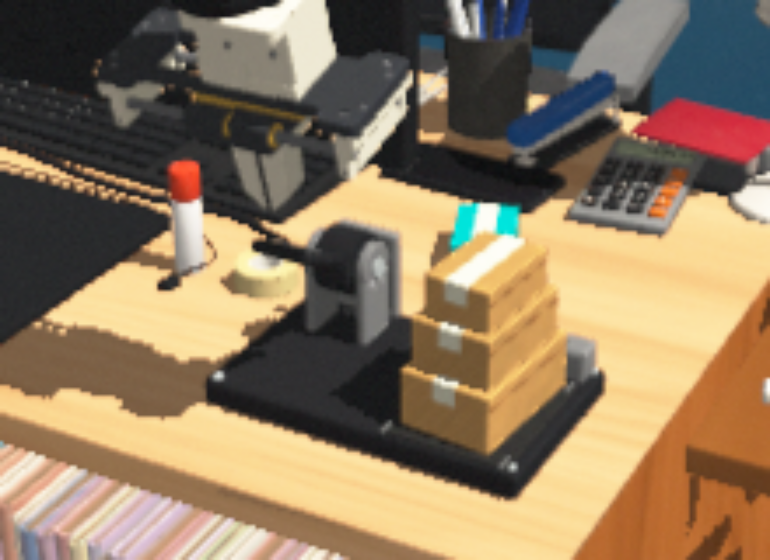

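```bash
python3 -m creep '[{"dx":0,"dy":0.01,"dz":0.0025,"rx":0,"ry":0,"rz":0,"gripper":0},{"dx":0,"dy":0.017,"dz":0.004,"rx":0,"ry":0,"rz":0,"gripper":0},{"dx":0,"dy":0.022,"dz":0.0055,"rx":0,"ry":0,"rz":0,"gripper":0},{"dx":0,"dy":0.026,"dz":0.0065,"rx":0,"ry":0,"rz":0,"gripper":0},{"dx":0,"dy":0.03,"dz":0.0075,"rx":0,"ry":0,"rz":0,"gripper":0},{"dx":0,"dy":0.034,"dz":0.0085,"rx":0,"ry":0,"rz":0,"gripper":0},{"dx":0,"dy":0.038,"dz":0.0095,"rx":0,"ry":0,"rz":0,"gripper":0},{"dx":0,"dy":0.042,"dz":0.0105,"rx":0,"ry":0,"rz":0,"gripper":0},{"dx":0,"dy":0.042,"dz":0.0105,"rx":0,"ry":0,"rz":0,"gripper":0}]'
python3 - <<'E'
from h import *
st=status.observe();Rt=R.from_euler('xyz',st['tool_rot']); print('tip',st['tool_pos']+Rt.apply([0,.017,0]),st['contact_force'])
p,d=read_camera('scene'); cv2.imwrite('pics/s13.png',cv2.resize(p[200:320,240:400,::-1],None,fx=4.5,fy=4.5))
E
```

```text
time: 17.15
tool_pos: [0.4519, -0.0604, 0.1244]
tool_rot: [-1.821, 0.0, 1.553]
contact_force: [-0.0, 0.6, 6.2]
opening: 0.0005
tip [ 0.45616162 -0.06048866  0.1079127 ] [-0.02971358  0.63850964  6.21026897]
```

View pics/s13.png

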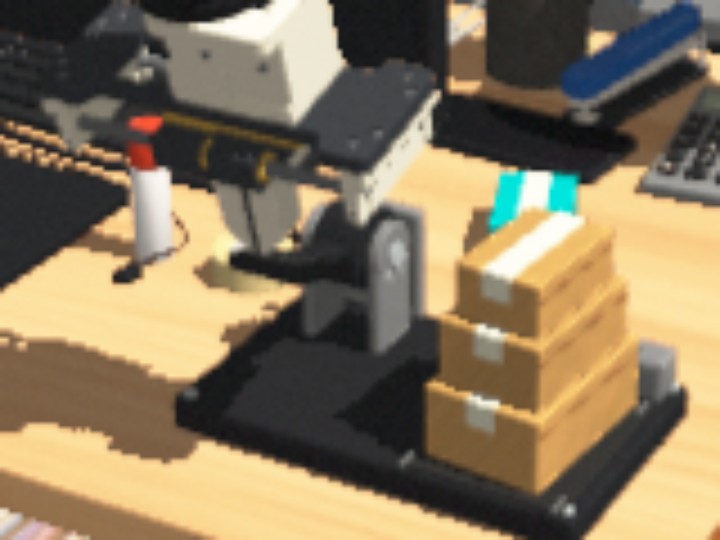

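```bash
python3 -m creep '[{"dx":0,"dy":0.004,"dz":0.001,"rx":0,"ry":0,"rz":0,"gripper":0},{"dx":0,"dy":0.008,"dz":0.002,"rx":0,"ry":0,"rz":0,"gripper":0},{"dx":0,"dy":0.012,"dz":0.003,"rx":0,"ry":0,"rz":0,"gripper":0},{"dx":0,"dy":0.016,"dz":0.004,"rx":0,"ry":0,"rz":0,"gripper":0},{"dx":0,"dy":0.02,"dz":0.005,"rx":0,"ry":0,"rz":0,"gripper":0},{"dx":0,"dy":0.024,"dz":0.006,"rx":0,"ry":0,"rz":0,"gripper":0},{"dx":0,"dy":0.028,"dz":0.007,"rx":0,"ry":0,"rz":0,"gripper":0},{"dx":0,"dy":0.032,"dz":0.008,"rx":0,"ry":0,"rz":0,"gripper":0},{"dx":0,"dy":0.036,"dz":0.009,"rx":0,"ry":0,"rz":0,"gripper":0},{"dx":0,"dy":0.04,"dz":0.01,"rx":0,"ry":0,"rz":0,"gripper":0},{"dx":0,"dy":0.043,"dz":0.011,"rx":0,"ry":0,"rz":0,"gripper":0},{"dx":0,"dy":0.043,"dz":0.011,"rx":0,"ry":0,"rz":0,"gripper":0}]'
python3 - <<'E'
from h import *
st=status.observe();Rt=R.from_euler('xyz',st['tool_rot']); print('tip',st['tool_pos']+Rt.apply([0,.017,0]),st['contact_force'])
p,d=read_camera('scene'); cv2.imwrite('pics/s14.png',cv2.resize(p[200:320,240:400,::-1],None,fx=4.5,fy=4.5))
E
```

```text
time: 18.7
tool_pos: [0.4517, -0.0602, 0.0801]
tool_rot: [-1.821, -0.0, 1.553]
contact_force: [-2.9, 1.2, 7.8]
opening: 0.0004
tip [ 0.45594341 -0.06027766  0.06363755] [-2.89125463  1.24318666  7.84154448]
```

View pics/s14.png

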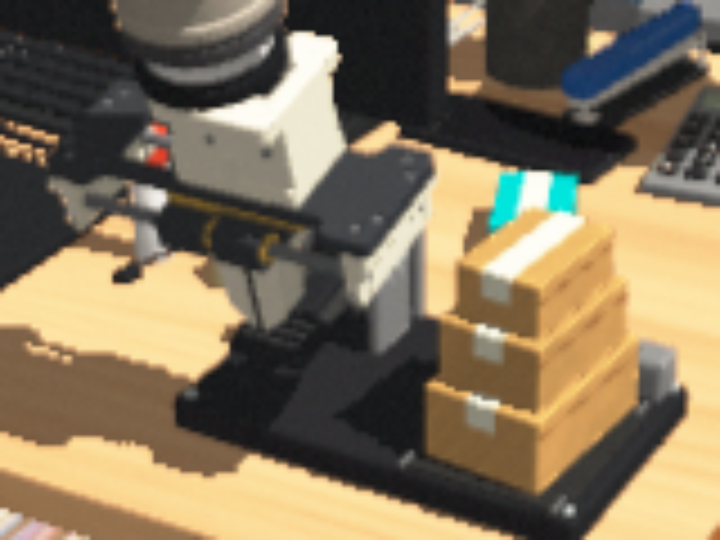

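```bash
python3 -m creep '[{"dx":0,"dy":0.003,"dz":0.0007,"rx":0,"ry":0,"rz":0,"gripper":0},{"dx":0,"dy":0.006,"dz":0.0015,"rx":0,"ry":0,"rz":0,"gripper":0},{"dx":0,"dy":0.009,"dz":0.0022,"rx":0,"ry":0,"rz":0,"gripper":0},{"dx":0,"dy":0.011,"dz":0.0027,"rx":0,"ry":0,"rz":0,"gripper":0},{"dx":0,"dy":0.013,"dz":0.0032,"rx":0,"ry":0,"rz":0,"gripper":0},{"dx":0,"dy":0.013,"dz":0.0032,"rx":0,"ry":0,"rz":0,"gripper":0},{"dx":0,"dy":0.013,"dz":0.0032,"rx":0,"ry":0,"rz":0,"gripper":0}]'
python3 - <<'E'
from h import *
st=status.observe();Rt=R.from_euler('xyz',st['tool_rot']); print('tip',st['tool_pos']+Rt.apply([0,.017,0]),st['contact_force'])
E
```

```text
time: 19.62
tool_pos: [0.4542, -0.0607, 0.0681]
tool_rot: [-1.826, 0.001, 1.553]
contact_force: [2.4, 4.0, 11.7]
opening: 0.0005
tip [ 0.45845511 -0.06076178  0.05166961] [ 2.43208766  4.04413419 11.71239071]
```

```bash
python3 -m creep '[{"dx":0,"dy":0,"dz":0,"rx":0,"ry":0,"rz":0,"gripper":0},{"dx":0,"dy":0,"dz":0,"rx":0,"ry":0,"rz":0,"gripper":0}]'
python3 - <<'E'
from h import *
for i in range(2):
  st=status.observe();Rt=R.from_euler('xyz',st['tool_rot']); print('tip',st['tool_pos']+Rt.apply([0,.017,0]),st['contact_force'],st['torque'])
  p,d=read_camera('scene')
cv2.imwrite('pics/s15.png',cv2.resize(p[220:320,260:340,::-1],None,fx=6,fy=6,interpolation=2))
st=status.observe();p,d=read_camera('wrist'); cv2.imwrite('pics/w15.png',p[:,:,::-1])
E
```

```text
time: 19.88
tool_pos: [0.4541, -0.0607, 0.0681]
tool_rot: [-1.826, 0.001, 1.553]
contact_force: [1.7, 4.1, 11.3]
opening: 0.0007
tip [ 0.4584134  -0.06077097  0.0516722 ] [ 1.71257499  4.10235353 11.31669041] [ 0.71394584 -0.80268223  0.24165827]
tip [ 0.45843506 -0.06076584  0.05169337] [ 2.33691831  4.37144305 11.48712472] [ 0.73231849 -0.81409985  0.24486945]
```

View pics/s15.png

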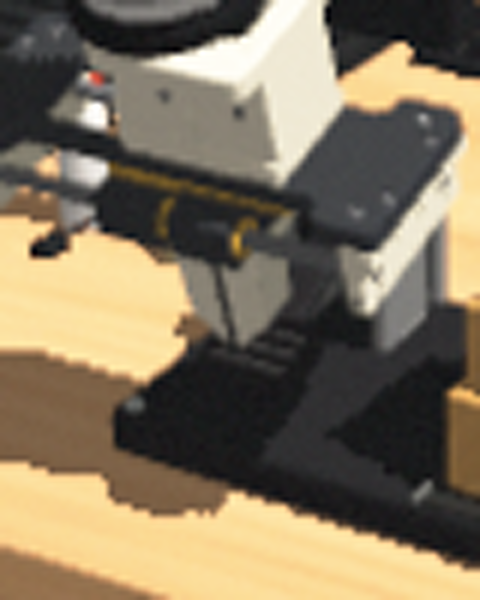

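View pics/w15.png

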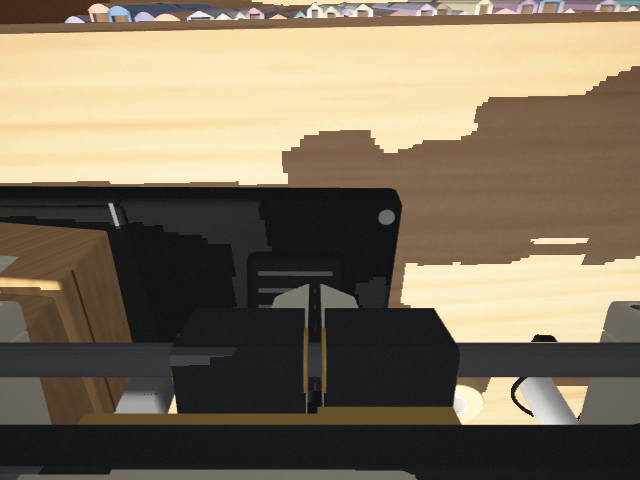

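```bash
python3 -m creep '[{"dx":0,"dy":0.001,"dz":0.0005,"rx":0,"ry":0,"rz":0,"gripper":0},{"dx":0,"dy":0.002,"dz":0.0007,"rx":0,"ry":0,"rz":0,"gripper":0},{"dx":0,"dy":0.003,"dz":0.001,"rx":0,"ry":0,"rz":0,"gripper":0},{"dx":0,"dy":0.003,"dz":0.001,"rx":0,"ry":0,"rz":0,"gripper":0}]'
cat > dial.py <<'E'
from h import *
st=status.observe();Rt=R.from_euler('xyz',st['tool_rot']); print('t',st['time'],'tip',(st['tool_pos']+Rt.apply([0,.017,0])).round(4),st['contact_force'].round(1))
p,d=read_camera('wrist'); cal=get_calibration('wrist'); W=cloud(d,cal,st)
m=(W[...,2]>.027)&(W[...,2]<.07)&(W[...,1]>-.092)&(W[...,1]<-.048)&(W[...,0]<.47)&(np.mgrid[:480,:640][0]<305)&(d>0)
P=W[m]; print(len(P),P.min(0).round(4),P.max(0).round(4))
k=np.polyfit(P[:,0],P[:,2],1); print('slope rad',np.arctan(k[0]),'z at x=.445',np.polyval(k,.445))
E
python3 dial.py
```

```text
time: 20.52
tool_pos: [0.4546, -0.0609, 0.0653]
tool_rot: [-1.828, 0.002, 1.553]
contact_force: [2.7, 4.1, 12.0]
opening: 0.0006
t 20.525 tip [ 0.4589 -0.061   0.0489] [ 2.7  4.1 12. ]
4877 [ 0.4376 -0.092   0.0322] [ 0.4596 -0.048   0.0671]
slope rad 0.3523955403658223 z at x=.445 0.04530440418590512
```

```bash
python3 - <<'E'
s=open('dial.py').read().split('m=(W')[0]+'''
for v in range(246,306,6): print(v,W[v,255].round(4),W[v,300].round(4))
Q=W[258:302,252:268].reshape(-1,3); Q=np.r_[Q,W[258:276,252:330].reshape(-1,3)]; Q=Q[(Q[:,2]>.03)&(Q[:,2]<.065)]
k=np.polyfit(Q[:,0],Q[:,2],1); th=np.arctan(k[0]); print('slope',th.round(3),'dial',(.5+th).round(3),'z@.4435',np.polyval(k,.4435).round(4),'rms',np.std(Q[:,2]-np.polyval(k,Q[:,0])))
cv2.imwrite('pics/wd%d.png'%int(st['time']*100),cv2.resize(p[230:330,220:380,::-1],None,fx=4,fy=4))
'''
open('dial.py','w').write(s)
E
python3 dial.py; ls -t pics|head -1
```

```text
t 20.575 tip [ 0.459  -0.0611  0.0489] [ 3.2  4.3 12.5]
246 [ 0.4438 -0.0908  0.0209] [ 0.4439 -0.068   0.0213]
252 [ 0.4471 -0.0911  0.0213] [ 0.4487 -0.0682  0.0196]
258 [ 0.439  -0.088   0.0383] [ 0.439  -0.0672  0.0388]
264 [ 0.4417 -0.0881  0.0392] [ 0.4411 -0.0672  0.0406]
270 [ 0.4431 -0.0879  0.042 ] [ 0.4445 -0.0674  0.0407]
276 [ 0.4461 -0.0881  0.0426] [ 0.4465 -0.0674  0.0426]
282 [ 0.449  -0.0883  0.0434] [ 0.4498 -0.0675  0.0429]
288 [ 0.4508 -0.0882  0.0455] [ 0.3386 -0.0585  0.1814]
294 [ 0.4538 -0.0885  0.0462] [ 0.4449 -0.0668  0.0572]
300 [ 0.4563 -0.0885  0.0476] [ 0.4431 -0.0666  0.063 ]
slope 0.47 dial 0.97 z@.4435 0.0411 rms 0.0008379648771676317
wd2057.png
```

```bash
python3 -m creep '[{"dx":0,"dy":0.0008,"dz":0.0002,"rx":0,"ry":0,"rz":0,"gripper":0},{"dx":0,"dy":0.0015,"dz":0.0004,"rx":0,"ry":0,"rz":0,"gripper":0},{"dx":0,"dy":0.0015,"dz":0.0004,"rx":0,"ry":0,"rz":0,"gripper":0}]'
python3 dial.py | sed -n '1p;4,11p;12p'; ls -t pics|head -1
```

```text
time: 21.0
tool_pos: [0.4549, -0.0611, 0.0639]
tool_rot: [-1.829, 0.002, 1.553]
contact_force: [4.1, 3.4, 12.6]
opening: 0.0001
t 21.0 tip [ 0.4592 -0.0612  0.0475] [ 4.1  3.4 12.6]
258 [ 0.4395 -0.0882  0.0365] [ 0.4393 -0.0674  0.0374]
264 [ 0.4409 -0.088   0.0393] [ 0.4426 -0.0675  0.0375]
270 [ 0.4436 -0.0881  0.0402] [ 0.4442 -0.0675  0.0399]
276 [ 0.4468 -0.0884  0.0406] [ 0.4468 -0.0675  0.0411]
282 [ 0.449  -0.0884  0.0422] [ 0.4494 -0.0676  0.0422]
288 [ 0.4523 -0.0887  0.0426] [ 0.4468 -0.0672  0.0496]
294 [ 0.4547 -0.0888  0.044 ] [ 0.4456 -0.067   0.0551]
300 [ 0.4571 -0.0888  0.0455] [ 0.4435 -0.0667  0.0613]
slope 0.5 dial 1.0 z@.4435 0.0389 rms 0.0008614168067005431
wd2100.png
```

View pics/wd2057.png

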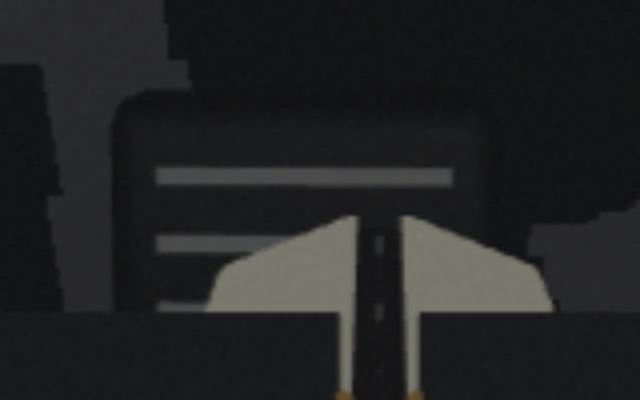

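```bash
python3 -m creep '[{"dx":0,"dy":0,"dz":0,"rx":0,"ry":0,"rz":0,"gripper":0},{"dx":0,"dy":0,"dz":0,"rx":0,"ry":0,"rz":0,"gripper":0},{"dx":0,"dy":0,"dz":0,"rx":0,"ry":0,"rz":0,"gripper":0},{"dx":0,"dy":0,"dz":0,"rx":0,"ry":0,"rz":0,"gripper":0},{"dx":0,"dy":0,"dz":0,"rx":0,"ry":0,"rz":0,"gripper":0},{"dx":0,"dy":0,"dz":0,"rx":0,"ry":0,"rz":0,"gripper":0},{"dx":0,"dy":0,"dz":0,"rx":0,"ry":0,"rz":0,"gripper":0},{"dx":0,"dy":0,"dz":0,"rx":0,"ry":0,"rz":0,"gripper":0},{"dx":0,"dy":0,"dz":0,"rx":0,"ry":0,"rz":0,"gripper":0},{"dx":0,"dy":0,"dz":0,"rx":0,"ry":0,"rz":0,"gripper":0},{"dx":0,"dy":0,"dz":0,"rx":0,"ry":0,"rz":0,"gripper":0},{"dx":0,"dy":0,"dz":0,"rx":0,"ry":0,"rz":0,"gripper":0},{"dx":0,"dy":0,"dz":0,"rx":0,"ry":0,"rz":0,"gripper":0},{"dx":0,"dy":0,"dz":0,"rx":0,"ry":0,"rz":0,"gripper":0},{"dx":0,"dy":0,"dz":0,"rx":0,"ry":0,"rz":0,"gripper":0},{"dx":0,"dy":0,"dz":0,"rx":0,"ry":0,"rz":0,"gripper":0},{"dx":0,"dy":0,"dz":0,"rx":0,"ry":0,"rz":0,"gripper":0},{"dx":0,"dy":0,"dz":0,"rx":0,"ry":0,"rz":0,"gripper":0},{"dx":0,"dy":0,"dz":0,"rx":0,"ry":0,"rz":0,"gripper":0},{"dx":0,"dy":0,"dz":0,"rx":0,"ry":0,"rz":0,"gripper":0}]'
python3 dial.py | sed -n '1p;12p'
python3 - <<'E'
from h import *
cal=get_calibration('top'); p,d=read_camera('top'); W=cloud(d,cal); cv2.imwrite('pics/t20.png',p[:,:,::-1])
for z in (.13,.1,.064):
  m=((abs(W[...,2]-z)<.006)&(abs(W[...,0]-.48)<.07)&(abs(W[...,1]+.2)<.06)); print(z,m.sum(),W[m].mean(0).round(4),rect(W[m][:,:2]))
p,d=read_camera('scene'); cv2.imwrite('pics/s20.png',cv2.resize(p[200:320,240:440,::-1],None,fx=4,fy=4))
E
```

```text
time: 23.55
tool_pos: [0.4549, -0.0611, 0.064]
tool_rot: [-1.829, 0.002, 1.553]
contact_force: [3.2, 4.4, 13.1]
opening: 0.0004
t 23.55 tip [ 0.4592 -0.0612  0.0475] [ 3.2  4.4 13.1]
slope 0.503 dial 1.003 z@.4435 0.039 rms 0.0008652512360933215
0.13 1048 [ 0.48   -0.1998  0.1302] (array([ 482.7, -183.6]), 82.8, 73.0, 83.2)
0.1 307 [ 0.4722 -0.1872  0.1004] (array([ 481.1, -200.2]), 87.2, 58.0, -6.4)
0.064 226 [ 0.4651 -0.1892  0.0641] (array([ 480.4, -198.2]), 103.3, 61.6, -0.8)
```

View pics/s20.png

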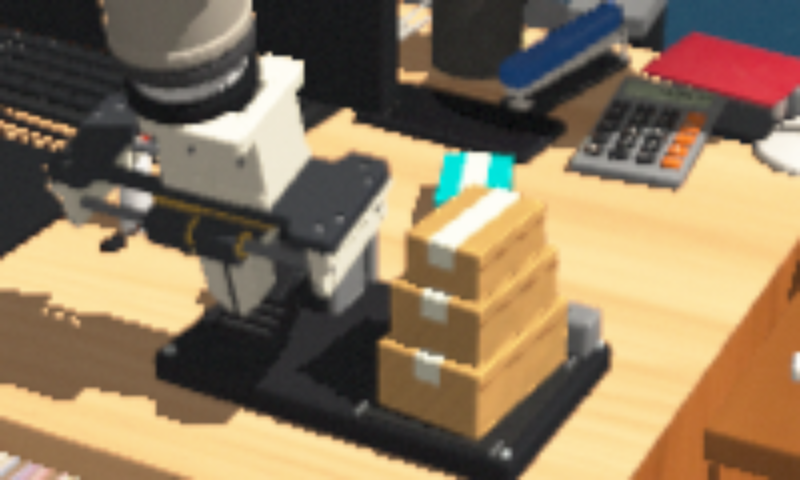

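View pics/t20.png

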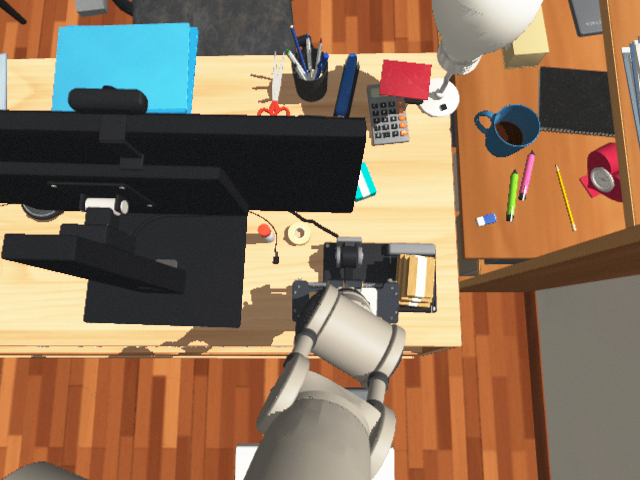

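```bash
python3 - <<'E'
from h import *
cal=get_calibration('top'); p,d=read_camera('top'); W=cloud(d,cal)
m=(abs(W[...,2]-.13)<.006).astype(np.uint8); k,l,s,c=cv2.connectedComponentsWithStats(m)
for i in np.argsort(-s[1:,4])[:8]+1:
  q=W[l==i]
  if abs(q[:,0].mean()-.48)<.1: print(len(q),rect(q[:,:2]),q.min(0),q.max(0))
b=(W[...,2]>.11)&(W[...,2]<.2)&(W[...,1]>-.168)&(W[...,1]<-.1)&(W[...,0]<.5); print('gripper min y',np.percentile(W[b][:,1],[0,1,5]))
st=status.observe(); print(st['time'],st['contact_force'],st['tool_pos'])
E
```

```text
1038 (array([ 480.4, -200.6]), 72.4, 48.6, -5.7) [ 0.4425303  -0.22673542  0.12453306] [ 0.51845752 -0.1733585   0.1349071 ]
119 (array([ 509.6, -529.3]), 142.5, 21.6, 81.2) [ 0.50889091 -0.60138834  0.12427342] [ 0.5310576  -0.45995779  0.13599307]
61 (array([ 465.1, -111.9]), 34.7, 7.6, 86.4) [ 0.4622297  -0.12942286  0.13081415] [ 0.47002513 -0.09452348  0.13597423]
56 (array([481.9, 273.7]), 41.7, 3.7, -6.7) [0.46143164 0.27194283 0.1242662 ] [0.50268468 0.27790355 0.13554565]
54 (array([467.2, -11.4]), 34.9, 5.8, 89.9) [ 0.46430716 -0.02878689  0.13206226] [0.47009769 0.00606585 0.1359378 ]
gripper min y [-0.15509012 -0.15476152 -0.15293014]
23.75 [ 3.38206671  3.09012624 13.3563439 ] [ 0.45484664 -0.06109338  0.06395039]
```

Small is at (0.4804,−0.2006), medium at (0.4811,−0.2002) and large at (0.4806,−0.2008). The gripper clears the column by about 18 mm. The paddle has been held at about 13 N for over 2.5 s, so I'm handing in.

```bash
python3 -c "
from cell import robot,status
print(robot.hand_in()); print(status.observe()['contact_force'])"
```

```text
the job is handed in; nothing more can be done
None
the job is handed in; nothing more can be done
```

I stacked the medium carton on the large one and the smallest on the medium, letting go of each. I then pressed the paddle down to the third click with closed, leaning fingers, held it there for over 2.5 s, and handed in with it still down at about 24 s.

**Column:** in the last top view the three carton centres agreed to within about 1 mm (large as measured before stacking), with yaw within about 1°. The gripper was about 18 mm clear of the column.

**Paddle:** at the end its slope read about 1.00 rad. Its height matched about 0.97 rad. The two disagree slightly, but both are above 0.90. The wrist read about 13 N up and 3–4 N sideways. That is above the 6–10 N expected, which I put down to friction and pressing nearer the axle. There was no sign of it hitting the stop.

**Other things on the desk:** the tape roll and glue stick were at unchanged pixels in the final picture. A blue and white eraser on the side table was also unchanged, but I did not confirm it is the one listed. The turquoise look-alike was not touched.

One early move call was refused for missing keys and did not move the arm.

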